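# Draw the flat blank out of the stick bin and lay it in the carving cradle

### The job

Draw the flat wooden bar out through its slot in the wall of the stick bin, along its own slope, so that its rear end comes clear of the bin. Then tilt it level and lay it gently, flat side down and about centred, across both bearers of the carving cradle, between the cheeks. Let go of it there, and leave the round rod where it is in the bin.

Things in the scene. Friction and masses are not known exactly. Their poses are not given: they have to be found in the camera images.
- bar: Light-wood flat bar, 270 long (its x), 26 wide (y), 12 thick (z), about 60 g. Origin: middle of its underside. At first it slopes about 20 degrees: rear (+x) end on the bin floor, underside leaning on the sill of either slot, front (-x) end about 80 outside the bin and higher. Grip it across its width from above, 85 to 95 from the origin towards -x. It comes clear after 200 of travel along its -x.
- bar_tail (a point): Middle of the bar's rear end face (bar x = +135, halfway through its thickness).
- rod: Bystander: a round rod of the same light wood, 270 long (its x), 22 diameter, in the other slot in the same way. Origin: midway along its underside; the -x end sticks out.
- bin: Fixed open-topped plywood bin, 190 (x) by 200 (y) by 120 high. Origin: centre of its underside. Floor 8, walls 10 thick. Two closed slots (windows) in the -x wall, centred at y = +47.5 and -47.5: each 44 wide, sill 66 and upper edge 102 above the table. The sticks slope up and out towards the bin's -x, which faces roughly world -y (the robot's right).
- cradle: Fixed wooden cradle. Origin: centre of its underside. Base board 110 (x) by 130 (y), 10 thick; two bearers across it at x = +45 and -45, each 18 along x and 130 along y, upper face 35 above the table, with a cheek 12 high and 30 long on each end, leaving a 70 gap. The bar lies along the cradle's x, either way round, overhanging both bearers; fingers fit around the overhang.
- cradle_rest (a point): Centre of the place for the bar: midway between the bearers, level with their upper faces (35 above the table). Axes as the cradle's.
Not all that is in view belongs to the job. What is shaped like the cradle but green or red is not meant.

How it is judged:
By the outcome, as a careful person would: the job done as asked, in the order asked, and still so for the second after the job is handed in, with the robot touching nothing.
It also fails if it takes over 42 s, if anything falls off the work surface, if the arm or the gripper's body presses on something with over 40 N, if the wrist force passes 120 N, or if a joint passes its speed limit or range.

### The arm

A 6-joint arm with a two-finger parallel gripper is mounted at the origin on the work surface. World frame = base frame: x ahead of the robot, y to its left, z up, the work surface at z = 0. Lengths are in m, angles in rad, forces in N, time in s.
With the tool pointing down it reaches from about 0.325 to 0.875 m from the base axis. Payload 4.4 kg.
Tool frame: the origin (TCP) lies on the centre line of the jaws, within the pads' length; the fingertips stand 17 mm ahead of it and the grasp point (between the pads) lies 2 mm behind it; z points along the fingers, y is the direction in which the jaws open and shut (so a half turn about z gives the same grasp; the last joint's range is limited). The gripper opens to 85 mm and grips with 20 to 120 N. Pads are 22 mm wide; open, the fingers measure 114 mm over their backs; the gripper's body (76 mm by 85 mm) begins 54 mm behind the grasp point. The pads swing forward as they close: fully open they stand 13 mm farther back than shut.
Start: joints at [-1.371, 0.207, 1.542, -0, 1.393, -0.15], TCP at [0.198, -0.54, 0.248] pointing down, gripper open.
Joint ranges: [-2.73, 2.73], [-0.86, 2.22], [0.23, 2.46], [-1.11, 4.25], [0.08, 2.63], [-2.82, 2.82]. Speed limits (rad/s): [2.79, 2.79, 3.14, 3.14, 3.14, 3.14].

### API

Orientations are given as a 3x3 rotation matrix whose columns are the frame's x, y, z axes.
In Python, from workcell import * gives the robot as it stands.
- The arm moves only by the shell command python3 -m pendant 'ROWS'. ROWS is JSON, a list of rows, each a list of 7 numbers: the turn, a rotation vector about the tool's x, y, z in rad, then the shift along the tool's x, y, z in cm, then the closure, from 0 (fully open) to 1 (shut). A call has exactly 8 rows; each row is the pose to reach, as a shift and turn from the pose commanded when the call began, along the tool's axes at that moment; what a row does not reach only later rows make up. A row lasts 1/12 s, in which the tool goes at most 41.7 mm and 7.16 degrees, less where a joint would pass 70% of its speed; a pose out of reach is approached as far as the arm can. A call with a gripper value outside its range is refused whole. The fingers move at their own pace and stop on an object; the grip force is fixed at half the most. Time passes only in rows, so rows that repeat a pose let the fingers close, or fill a call up. It gives the time, the measured TCP pose, the force and the opening at its end, in the units of the state.
- state(): the state, without advancing time (a new reading comes with each control period).
- get_image(name): name is "scene" or "top" or "wrist"; returns (picture, depth): 384x512x3 uint8, blue, green, red; 384x512 float32, m along the optical axis (not along the pixel's ray), 0 where there is no reading.
- camera_params(name): a dict with "camera_matrix" (3x3 intrinsics, pixels), "eye" and "orientation" of the camera in the world; the wrist camera has in their place "hand_eye" (4x4, takes a point from camera to tool coordinates, whose origin is the TCP and whose axes are the flange's). Camera axes: x right, y down, z forward; pixel columns grow to the right and rows downward; lengths in m; the calibration is good to about 2 mm. The wrist camera is an equidistant fisheye: a pixel r from the principal point sees the ray r / f radians off the axis. A picture is of the moment at which its call begins: read the wrist's pose just before it. camera_params takes no time and is no camera call.
- finish_job(): hands the job in, once; it reports no verdict.
The state is a dict: "time_s": time; "q": joint angles; "qd": joint speeds; "effort": joint torques, N m; "ee_pos": TCP position; "ee_rot": TCP orientation; "ft_force": force on the tool from outside, world axes, zero at the start; "moment": the same for the moment, N m; "finger_gap": finger opening in m.
Only numpy, scipy, OpenCV 4.12 (cv2) and the standard library are available. Lean on these libraries where they do the work, as an engineer would, in place of code of your own. Each camera call takes 0.05 s, during which the arm holds its last target.

## Working session

There is one attempt and no reset: what is moved stays moved. The work goes in short steps, Python scripts to look and compute and a shell command to move; the robot and the scene stay as the last step left them, time stands still between calls to the robot, and variables do not carry over. Pictures are saved under pics/ and viewed, and the job is handed in when it is done.

```bash
ls; mkdir -p pics
python3 - <<'E'
from workcell import *
import cv2
s=state();print(s['time_s'],s['ee_pos'],s['ee_rot'],s['finger_gap'])
for n in('scene','top'):
    p,d=get_image(n);cv2.imwrite(f'pics/{n}0.png',p)
    import numpy as np;np.savez(f'{n}0.npz',p=p,d=d)
    print(n,camera_params(n))
print(camera_params('wrist'))
E
```

```text
pics
0.0 [ 0.19742539 -0.53926743  0.24709326] [[ 9.39109443e-01  3.43617860e-01 -4.68668699e-04]
 [ 3.43618007e-01 -9.39106731e-01  2.28327510e-03]
 [ 3.44444175e-04 -2.30528821e-03 -9.99997283e-01]] 0.08553228944633816
scene {'camera_matrix': array([[496.22123277,   0.        , 257.7134399 ],
       [  0.        , 496.22123277, 187.14652763],
       [  0.        ,   0.        ,   1.        ]]), 'eye': array([1.45895098, 0.24161414, 1.24411485]), 'orientation': array([[-0.31689582,  0.7011963 , -0.63867111],
       [ 0.94827315,  0.24761284, -0.1986603 ],
       [ 0.0188433 , -0.66858929, -0.7433931 ]])}
top {'camera_matrix': array([[467.90862595,   0.        , 263.60161495],
       [  0.        , 467.90862595, 189.04534261],
       [  0.        ,   0.        ,   1.        ]]), 'eye': array([ 0.23761801, -0.0721332 ,  1.60256631]), 'orientation': array([[-0.01822484, -0.98668402,  0.16162454],
       [-0.99950801,  0.02210633,  0.02224962],
       [-0.02552627, -0.16113952, -0.98660147]])}
{'camera_matrix': array([[297.31863964,   0.        , 253.015006  ],
       [  0.        , 297.31863964, 186.00061999],
       [  0.        ,   0.        ,   1.        ]]), 'hand_eye': array([[ 5.04889534e-04, -9.48351084e-01, -3.17222266e-01,
         8.08908082e-02],
       [ 9.99999838e-01,  3.95237201e-04,  4.10014800e-04,
         9.15357521e-04],
       [-2.63459939e-04, -3.17222422e-01,  9.48351130e-01,
        -1.24765324e-01],
       [ 0.00000000e+00,  0.00000000e+00,  0.00000000e+00,
         1.00000000e+00]])}
```

View pics/scene0.png

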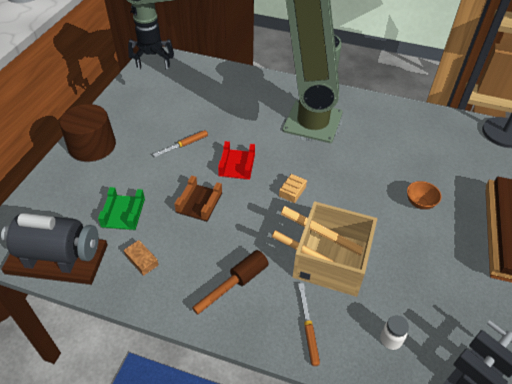

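View pics/top0.png

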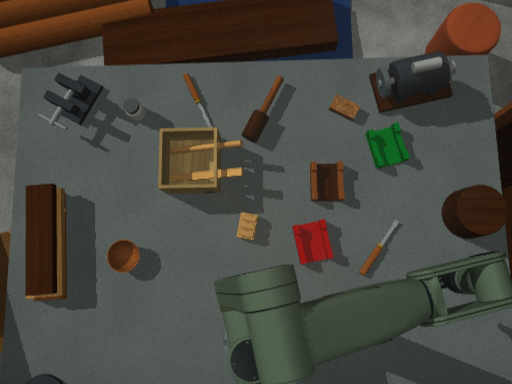

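Top view: the bin is at (190,160) with sticks protruding to the right at rows ~145 and ~173. The brown cradle is at (327,182), with green and red decoys. I'll zoom in next.

Run:
```python
import cv2,numpy as np
t=np.load('top0.npz')['p'];s=np.load('scene0.npz')['p']
a=cv2.resize(t[115:215,150:360],None,fx=3.8,fy=3.8,interpolation=cv2.INTER_CUBIC)
cv2.imwrite('pics/tz.png',a)
a=cv2.resize(s[165:300,165:385],None,fx=3.6,fy=3.6,interpolation=cv2.INTER_CUBIC)
cv2.imwrite('pics/sz.png',a)
```

```text
(no output)
```

View pics/tz.png

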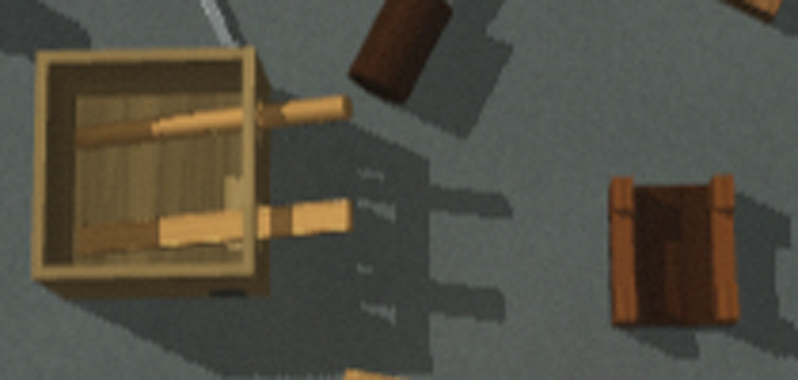

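View pics/sz.png

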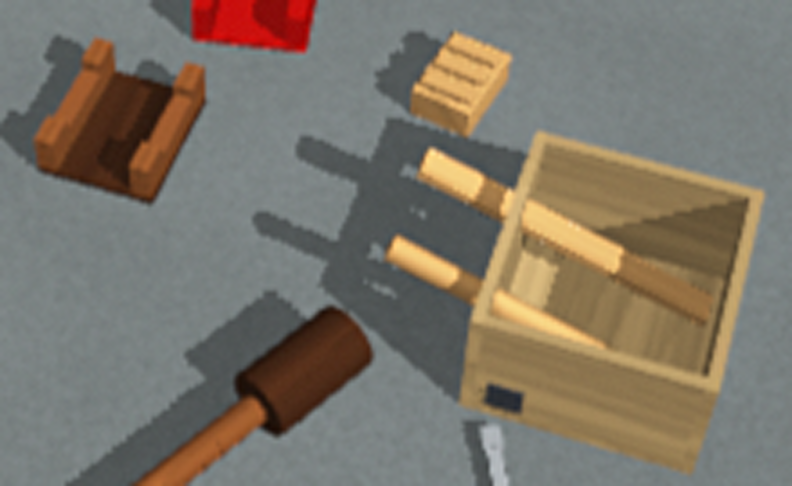

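```bash
cat > h.py <<'E'
import numpy as np,cv2
from workcell import *
def pts(n,f=None):
    z=np.load(f or f'{n}0.npz');p,d=z['p'],z['d'];c=camera_params(n);K=c['camera_matrix']
    v,u=np.mgrid[:384,:512]
    X=np.stack([(u-K[0,2])/K[0,0]*d,(v-K[1,2])/K[1,1]*d,d],-1)
    return p,d,X@c['orientation'].T+c['eye']
def proj(n,P):
    c=camera_params(n);q=(np.asarray(P)-c['eye'])@c['orientation'];q=q@c['camera_matrix'].T
    return q[...,:2]/q[...,2:]
def ray(n,uv,z):
    c=camera_params(n);K=c['camera_matrix']
    r=c['orientation']@np.array([(uv[0]-K[0,2])/K[0,0],(uv[1]-K[1,2])/K[1,1],1])
    return c['eye']+r*(z-c['eye'][2])/r[2]
E
python3 - <<'E'
from h import *
p,d,X=pts('top')
# heights
print('table z',np.median(X[230:280,160:220,2]))
for r in (168,170,172,174,176): print(r,[(int(u),*np.round(X[r,u]*1000).astype(int)) for u in range(176,246,6)])
for n,box in (('top',(150,215,300,355)),('top',(120,200,150,225)),):
    a,b,c,e=box; sub=X[a:b,c:e].reshape(-1,3)
    print(box,np.histogram(sub[:,2],np.arange(-.01,.14,.005))[0])
E
```

```text
table z -0.0005143712050743598
168 [(176, np.int64(581), np.int64(270), np.int64(2)), (182, np.int64(580), np.int64(248), np.int64(6)), (188, np.int64(579), np.int64(226), np.int64(11)), (194, np.int64(579), np.int64(206), np.int64(8)), (200, np.int64(577), np.int64(184), np.int64(13)), (206, np.int64(578), np.int64(164), np.int64(6)), (212, np.int64(578), np.int64(143), np.int64(3)), (218, np.int64(564), np.int64(114), np.int64(70)), (224, np.int64(576), np.int64(100), np.int64(9)), (230, np.int64(576), np.int64(80), np.int64(7)), (236, np.int64(555), np.int64(51), np.int64(104)), (242, np.int64(576), np.int64(38), np.int64(4))]
170 [(176, np.int64(575), np.int64(270), np.int64(0)), (182, np.int64(572), np.int64(247), np.int64(10)), (188, np.int64(572), np.int64(227), np.int64(7)), (194, np.int64(572), np.int64(206), np.int64(8)), (200, np.int64(571), np.int64(185), np.int64(8)), (206, np.int64(570), np.int64(163), np.int64(9)), (212, np.int64(569), np.int64(142), np.int64(13)), (218, np.int64(554), np.int64(113), np.int64(81)), (224, np.int64(552), np.int64(92), np.int64(92)), (230
[... 1639 characters left out ...]
06, np.int64(538), np.int64(155), np.int64(68)), (212, np.int64(537), np.int64(134), np.int64(70)), (218, np.int64(535), np.int64(113), np.int64(77)), (224, np.int64(532), np.int64(92), np.int64(89)), (230, np.int64(530), np.int64(71), np.int64(99)), (236, np.int64(528), np.int64(51), np.int64(106)), (242, np.int64(547), np.int64(38), np.int64(4))]
(150, 215, 300, 355) [ 203 1007  978  515  317   68   17   29  100  109   73   91   39    2
    0    0    0    0    0    0    0    0    0    0    0    0    0    0
    0    0]
(120, 200, 150, 225) [ 207  803 1044  838  382  129   75   94   89   93  120  135  107  113
  105  124  123  105   87   90   88   87   86   58  105  348  293   37
    0    0]
```

Run:
```python
from h import *
# bar
def bright(p): 
    h=cv2.cvtColor(p,cv2.COLOR_BGR2HSV); return h
for n,(a,b,c,e) in (('top',(160,190,176,248)),('scene',(200,260,270,372))):
    p,d,X=pts(n); S=X[a:b,c:e].reshape(-1,3); 
    m=(S[:,2]>.0)&(abs(S[:,2]-(.108-.36*(S[:,1]-.04)))<.016)&(S[:,0]>.49)&(S[:,0]<.585)&(S[:,2]>.025)
    # drop bin wall region
    m&=~((S[:,1]>.098)&(S[:,1]<.13))
    S=S[m]; c0=S.mean(0);A=np.c_[S[:,0],S[:,1],np.ones(len(S))]
    for _ in range(4):
        k=np.linalg.lstsq(A,S[:,2],rcond=None)[0]; r=S[:,2]-A@k; ok=abs(r)<.008; S,A=S[ok],A[ok]
    # yaw by pca in xy
    q=S[:,:2]-S[:,:2].mean(0);w,V=np.linalg.eigh(q.T@q)
    print(n,len(S),'plane',k,'rms',r.std(),'slope',np.degrees(np.arctan(np.hypot(*k[:2]))),'dir grad',k[:2]/np.hypot(*k[:2]),'pca',V[:,1],'mean',S.mean(0))
    for y0 in np.arange(.02,.28,.02):
        g=S[abs(S[:,1]-y0)<.01]
        if len(g)>5: print(round(y0,2),len(g),np.round(g[:,0].min(),3),np.round(g[:,0].max(),3),np.round(g.mean(0),4))
    print('ymin',np.sort(S[:,1])[:8])
# rim & bearers
p,d,X=pts('top')
for nm,(a,b,c,e),z0,z1 in (('rim',(120,200,150,225),.113,.127),('cradle',(150,215,300,355),.028,.052)):
    for n in('top','scene'):
        p,d,X=pts(n)
        if n=='scene':
            (a,b,c,e)=(200,296,290,382) if nm=='rim' else (170,225,170,226)
        S=X[a:b,c:e].reshape(-1,3);m=(S[:,2]>z0)&(S[:,2]<z1);S=S[m]
        R=cv2.minAreaRect((S[:,:2]*1000).astype(np.float32));print(nm,n,len(S),R,S[:,2].mean())
```

```text
top 443 plane [ 0.01077368 -0.36078697  0.11695269] rms 0.003130025976303899 slope 19.84693602366295 dir grad [ 0.0298483  -0.99955444] pca [0.00438526 0.99999038] mean [0.54151309 0.14756486 0.06954729]
0.04 47 0.528 0.555 [0.5411 0.0398 0.108 ]
0.06 47 0.528 0.555 [0.541  0.0594 0.1018]
0.08 49 0.529 0.555 [0.5412 0.0798 0.0942]
0.1 16 0.529 0.552 [0.5404 0.0934 0.09  ]
0.14 45 0.529 0.555 [0.542  0.1397 0.0712]
0.16 47 0.528 0.555 [0.542  0.1601 0.0653]
0.18 38 0.529 0.555 [0.5413 0.1797 0.0585]
0.2 47 0.529 0.556 [0.5412 0.1996 0.0503]
0.22 40 0.529 0.555 [0.5417 0.22   0.0436]
0.24 42 0.529 0.555 [0.5423 0.2398 0.0362]
0.26 25 0.53 0.555 [0.542  0.2567 0.0306]
ymin [0.03064141 0.03075996 0.0309858  0.03113732 0.03141785 0.03366102
 0.0337472  0.03395028]
scene 745 plane [-0.04093023 -0.35875478  0.14551414] rms 0.0033499260486686043 slope 19.85374324406605 dir grad [-0.11335436 -0.99355462] pca [-0.05908439  0.99825299] mean [0.53915668 0.16640062 0.0637925 ]
0.04 49 0.532 0.561 [0.5471 0.0416 0.1081]
0.06 61 0.53 0.561 [0.5468 0.0601 0.1017]
0.08 57 0.532 0.559 [0.5469 0.0801 0
[... 285 characters left out ...]
368 0.2401 0.0373]
0.26 70 0.5 0.561 [0.536  0.2589 0.0313]
ymin [0.03309816 0.03478739 0.03495383 0.03501988 0.03521308 0.03528455
 0.03531625 0.03662778]
rim top 733 ((590.4442138671875, 208.49110412597656), (191.2883758544922, 201.56398010253906), 89.37442016601562) 0.11946856102273062
rim scene 980 ((592.59521484375, 210.10166931152344), (190.27706909179688, 207.91458129882812), 89.63685607910156) 0.11972980154928442
cradle top 418 ((518.615234375, -251.68231201171875), (108.71080780029297, 131.2211151123047), 89.46039581298828) 0.03976347511580653
cradle scene 482 ((485.83575439453125, -250.91229248046875), (206.14161682128906, 112.63947296142578), 1.164494276046753) 0.04004228101940737
```

```bash
cat >> h.py <<'E'
from scipy.spatial.transform import Rotation as Ro
def tool(t): # t: tilt deg about world x; jaws along world x
    s,c=np.sin(np.radians(t)),np.cos(np.radians(t))
    return np.c_[[0,c,-s],[1,0,0],[0,-s,-c]]
def goto(P,R):
    s=state();E=np.array(s['ee_rot']);
    print('t',round(s['time_s'],2),'at',np.round(s['ee_pos'],4),'turn',np.round(Ro.from_matrix(E.T@R).as_rotvec(),3),'shift cm',np.round(E.T@(P-np.array(s['ee_pos']))*100,2),'F',np.round(s['ft_force'],1),'gap',round(s['finger_gap'],4))
E
python3 - <<'E'
from h import *
G=np.array([.543,.0713,.0908]);R=tool(12)
goto(G-.1*R[:,2],R)
# cradle from colour in scene + top
for n,(a,b,c,e) in (('scene',(170,225,170,226)),('top',(150,215,300,355))):
    p,d,X=pts(n);h=cv2.cvtColor(p,cv2.COLOR_BGR2HSV)
    m=np.zeros(d.shape,bool);m[a:b,c:e]=1
    m&=(h[...,0]<17)&(h[...,1]>100)&~((h[...,1]>220)&(h[...,0]<4))
    S=X[m];
    for z0,z1 in((.03,.041),(.041,.052)):
        T=S[(S[:,2]>z0)&(S[:,2]<z1)]
        print(n,z0,len(T),cv2.minAreaRect((T[:,:2]*1000).astype(np.float32)),T[:,2].mean())
E
```

```text
t 0.1 at [ 0.1974 -0.5393  0.2472] turn [-0.129 -0.184 -1.215] shift cm [ 54.15 -47.41   5.98] F [-0.9 -0.2 -0.1] gap 0.0855
scene 0.03 240 ((489.11163330078125, -249.14122009277344), (197.80661010742188, 109.25015258789062), 0.38032159209251404) 0.035557369349825056
scene 0.041 208 ((519.4957275390625, -249.30230712890625), (136.78543090820312, 112.62752532958984), 0.046382222324609756) 0.046693790759879485
top 0.03 217 ((515.7013549804688, -250.90411376953125), (123.11459350585938, 109.10823059082031), 1.024113655090332) 0.03523041867459487
top 0.041 182 ((518.1634521484375, -251.8388214111328), (131.12013244628906, 106.53235626220703), 0.0022281347773969173) 0.046273241806404734
```

```bash
python3 -m pendant '[[-0.04,-0.06,-0.4,18,-15.8,0,0],[-0.04,-0.06,-0.4,18,-15.8,0,0],[-0.04,-0.06,-0.4,18,-15.8,0,0],[-0.08,-0.12,-0.8,36,-31.6,2,0],[-0.08,-0.12,-0.8,36,-31.6,2,0],[-0.08,-0.12,-0.8,36,-31.6,2,0],[-0.08,-0.12,-0.8,36,-31.6,2,0],[-0.08,-0.12,-0.8,36,-31.6,2,0]]'
python3 - <<'E'
from h import *
G=np.array([.543,.0713,.0908]);R=tool(12)
goto(G-.1*R[:,2],R)
E
```

```text
time_s: 0.77
ee_pos: [0.3571, -0.2451, 0.236]
ee_rot: [[0.402, 0.915, -0.032], [0.905, -0.403, -0.136], [-0.138, 0.026, -0.99]]
ft_force: [1.2, -0.2, 0.3]
finger_gap: 0.0855
t 0.77 at [ 0.3571 -0.2451  0.236 ] turn [-0.047 -0.065 -0.413] shift cm [38.65  3.3  -0.5 ] F [ 1.2 -0.2  0.3] gap 0.0855
```

```bash
python3 -m pendant '[[-0.047,-0.065,-0.413,38.6,3.3,-0.5,0],[-0.047,-0.065,-0.413,38.6,3.3,-0.5,0],[-0.047,-0.065,-0.413,38.6,3.3,-0.5,0],[-0.047,-0.065,-0.413,38.6,3.3,-0.5,0],[-0.047,-0.065,-0.413,38.6,3.3,-0.5,0],[-0.047,-0.065,-0.413,38.6,3.3,-0.5,0],[-0.047,-0.065,-0.413,38.6,3.3,-0.5,0],[-0.047,-0.065,-0.413,38.6,3.3,-0.5,0]]'
python3 - <<'E'
from h import *
G=np.array([.543,.0713,.0908]);R=tool(12)
goto(G-.1*R[:,2],R)
E
```

```text
time_s: 1.43
ee_pos: [0.5177, 0.0439, 0.1952]
ee_rot: [[0.001, 1.0, -0.0], [0.978, -0.001, -0.208], [-0.208, -0.0, -0.978]]
ft_force: [0.4, -0.1, 0.4]
finger_gap: 0.0852
t 1.43 at [0.5177 0.0439 0.1952] turn [-0.     0.    -0.001] shift cm [ 4.85  2.52 -0.36] F [ 0.4 -0.1  0.4] gap 0.0852
```

```bash
python3 -m pendant '[[0,0,0,2.4,1.2,-0.2,0],[0,0,0,4.8,2.5,-0.4,0],[0,0,0,4.8,2.5,-0.4,0],[0,0,0,4.8,2.5,-0.4,0],[0,0,0,4.8,2.5,-0.4,0],[0,0,0,4.8,2.5,-0.4,0],[0,0,0,4.8,2.5,-0.4,0],[0,0,0,4.8,2.5,-0.4,0]]'
python3 - <<'E'
from h import *
G=np.array([.543,.0713,.0908]);R=tool(12)
goto(G-.1*R[:,2],R)
p,d=get_image('wrist');cv2.imwrite('pics/w1.png',p);np.savez('w1.npz',p=p,d=d)
p,d=get_image('top');cv2.imwrite('pics/t1.png',p[100:230,140:370].repeat(3,0).repeat(3,1))
E
```

```text
time_s: 2.1
ee_pos: [0.5423, 0.0884, 0.1901]
ee_rot: [[0.004, 1.0, 0.0], [0.978, -0.004, -0.208], [-0.208, 0.001, -0.978]]
ft_force: [0.5, 0.3, -0.0]
finger_gap: 0.0857
t 2.1 at [0.5423 0.0884 0.1901] turn [ 0.     0.    -0.004] shift cm [0.39 0.07 0.07] F [ 0.5  0.3 -0. ] gap 0.0857
```

View pics/w1.png

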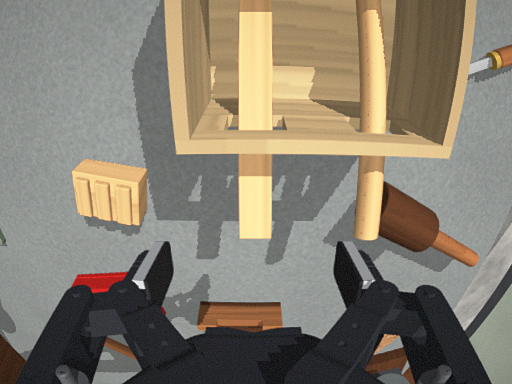

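The wrist view shows the bar at cols 239–272, its front edge at row ~238, about centred between the fingertips (cols ~165 and ~345). The rod is at col ~368. I'll check the front edge by casting rays onto the bar's top plane.

```bash
cat >> h.py <<'E'
def wray(uv,s):
    c=camera_params('wrist');K=c['camera_matrix'];H=c['hand_eye']
    a=np.array([(uv[0]-K[0,2])/K[0,0],(uv[1]-K[1,2])/K[1,1]]);r=np.hypot(*a)
    v=np.array([*(a/r*np.sin(r)),np.cos(r)]);E=np.array(s['ee_rot'])
    return np.array(s['ee_pos'])+E@H[:3,3],E@H[:3,:3]@v
E
python3 - <<'E'
from h import *
s=state()
k=np.array([0,-.3605,.108+.3605*.04])
n=np.array([0,.3605,1]);off=k[2]
for uv in((239.5,237.5),(271,237.5),(255.5,237.5),(240,180),(271.5,180),(239.5,60),(272,60)):
    o,v=wray(uv,s);t=(off-n@o)/(n@v);print(uv,np.round((o+t*v)*1000,1))
E
```

```text
(239.5, 237.5) [531.   35.4 109.6]
(271, 237.5) [556.7  35.3 109.7]
(255.5, 237.5) [544.   35.4 109.6]
(240, 180) [532.   80.2  93.5]
(271.5, 180) [556.6  80.1  93.5]
(239.5, 60) [532.1 168.2  61.8]
(272, 60) [557.  168.2  61.8]
```

Run:
```python
from h import *
G=np.array([.5437,.074,.0893]);R=tool(12)
goto(G+.004*R[:,2],R)
```

```text
t 2.2 at [0.5424 0.0887 0.1901] turn [ 0.     0.    -0.003] shift cm [ 0.66  0.12 10.57] F [ 0.9 -0.4 -0.2] gap 0.0851
```

```bash
python3 -m pendant '[[0,0,0,0.6,0.12,1.5,0],[0,0,0,0.6,0.12,3.2,0],[0,0,0,0.6,0.12,5,0],[0,0,0,0.6,0.12,6.8,0],[0,0,0,0.6,0.12,8.4,0],[0,0,0,0.6,0.12,9.6,0],[0,0,0,0.6,0.12,10.5,0],[0,0,0,0.6,0.12,10.5,0]]'
python3 - <<'E'
from h import *
G=np.array([.5437,.074,.0893]);R=tool(12)
goto(G+.004*R[:,2],R)
p,d=get_image('wrist');cv2.imwrite('pics/w2.png',p)
E
```

```text
time_s: 2.87
ee_pos: [0.5423, 0.0728, 0.0839]
ee_rot: [[0.002, 1.0, -0.004], [0.978, -0.003, -0.208], [-0.208, -0.003, -0.978]]
ft_force: [-0.4, 0.2, -0.0]
finger_gap: 0.0847
t 2.87 at [0.5423 0.0728 0.0839] turn [-0.004  0.    -0.002] shift cm [ 0.    0.14 -0.15] F [-0.4  0.2 -0. ] gap 0.0847
```

View pics/w2.png

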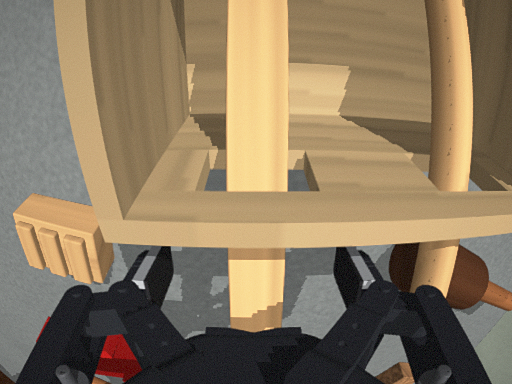

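The bar (cols 229–288) sits between the jaws (cols ~160 and ~350), and the rod at col ~440 is clear of the fingers. I'll close now.

```bash
python3 -m pendant '[[0,0,0,0,0.1,-0.1,0.3],[0,0,0,0,0.1,-0.1,0.5],[0,0,0,0,0.1,-0.1,0.6],[0,0,0,0,0.1,-0.1,0.7],[0,0,0,0,0.1,-0.1,0.8],[0,0,0,0,0.1,-0.1,0.9],[0,0,0,0,0.1,-0.1,1],[0,0,0,0,0.1,-0.1,1]]';python3 -m pendant '[[0,0,0,0,0,0,1],[0,0,0,0,0,0,1],[0,0,0,0,0,0,1],[0,0,0,0,0,0,1],[0,0,0,0,0,0,1],[0,0,0,0,0,0,1],[0,0,0,0,0,0,1],[0,0,0,0,0,0,1]]'
```

```text
time_s: 3.58
ee_pos: [0.5452, 0.0738, 0.0873]
ee_rot: [[0.002, 1.0, 0.001], [0.978, -0.002, -0.208], [-0.208, 0.002, -0.978]]
ft_force: [0.5, 0.5, 2.4]
finger_gap: 0.0252
time_s: 4.25
ee_pos: [0.5452, 0.0737, 0.0871]
ee_rot: [[0.002, 1.0, 0.001], [0.978, -0.002, -0.208], [-0.208, 0.001, -0.978]]
ft_force: [1.1, 0.3, 2.7]
finger_gap: 0.0249
```

```bash
python3 -m pendant '[[0,0,0,0.02,0,-0.15,1],[0,0,0,0.04,0,-0.3,1],[0,0,0,-0.46,0,-0.37,1],[0,0,0,-1.45,0,-0.51,1],[0,0,0,-2.63,0,-0.67,1],[0,0,0,-3.92,0,-0.85,1],[0,0,0,-5.2,0,-1.03,1],[0,0,0,-6.4,0,-1.2,1]]'
python3 - <<'E'
from h import *
goto(np.array([.5452,.0737,.0871])+.003*np.array([0,.34,.94])+.22*np.array([0,-.9406,.3395]),tool(12))
p,d=get_image('wrist');cv2.imwrite('pics/w3.png',p)
E
```

```text
time_s: 4.92
ee_pos: [0.5447, 0.0117, 0.1125]
ee_rot: [[0.003, 1.0, 0.0], [0.978, -0.003, -0.208], [-0.208, 0.001, -0.978]]
ft_force: [0.1, -0.3, -1.0]
finger_gap: 0.0251
t 4.92 at [0.5447 0.0117 0.1125] turn [ 0.     0.    -0.003] shift cm [-15.16   0.1   -2.09] F [ 0.1 -0.3 -1. ] gap 0.0251
```

View pics/w3.png

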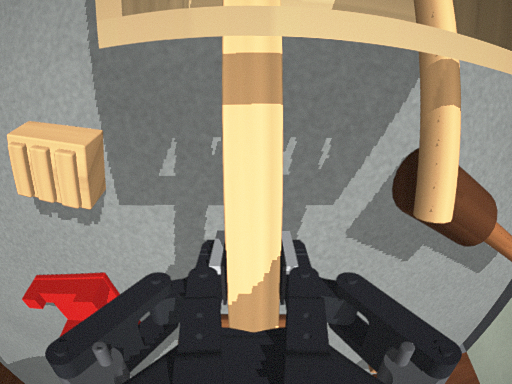

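The bar is held between the pads (cols 222–283) and coming out freely, and the rod hasn't moved. I'll keep pulling.

```bash
python3 -m pendant '[[0,0,0,-1.2,0,-0.17,1],[0,0,0,-2.6,0,-0.36,1],[0,0,0,-4,0,-0.55,1],[0,0,0,-5.4,0,-0.75,1],[0,0,0,-6.8,0,-0.94,1],[0,0,0,-8,0,-1.1,1],[0,0,0,-9.2,0,-1.27,1],[0,0,0,-10,0,-1.38,1]]'
python3 - <<'E'
from h import *
goto(np.array([.5452,.0737,.0871])+.003*np.array([0,.34,.94])+.22*np.array([0,-.9406,.3395]),tool(12))
E
```

```text
time_s: 5.63
ee_pos: [0.5446, -0.0828, 0.1468]
ee_rot: [[0.003, 1.0, 0.001], [0.978, -0.003, -0.208], [-0.208, 0.001, -0.978]]
ft_force: [0.0, 0.6, 0.1]
finger_gap: 0.0246
t 5.63 at [ 0.5446 -0.0828  0.1468] turn [ 0.001  0.    -0.003] shift cm [-5.2   0.08 -0.71] F [0.  0.6 0.1] gap 0.0246
```

```bash
python3 -m pendant '[[0,0,0,-0.8,0,-0.11,1],[0,0,0,-1.8,0,-0.25,1],[0,0,0,-2.8,0,-0.39,1],[0,0,0,-3.8,0,-0.52,1],[0,0,0,-4.8,0,-0.66,1],[0,0,0,-5.8,0,-0.8,1],[0,0,0,-6.5,0,-0.9,1],[0,0,0,-6.5,0,-0.9,1]]'
python3 - <<'E'
from h import *
p,d=get_image('wrist');cv2.imwrite('pics/w4.png',p)
p,d=get_image('scene');cv2.imwrite('pics/s4.png',p[130:310,150:400].repeat(3,0).repeat(3,1));np.savez('scene4.npz',p=p,d=d)
E
```

```text
time_s: 6.3
ee_pos: [0.5448, -0.1448, 0.1694]
ee_rot: [[0.004, 1.0, 0.001], [0.978, -0.004, -0.209], [-0.209, 0.002, -0.978]]
ft_force: [-0.1, -0.1, -0.9]
finger_gap: 0.0248
```

View pics/w4.png

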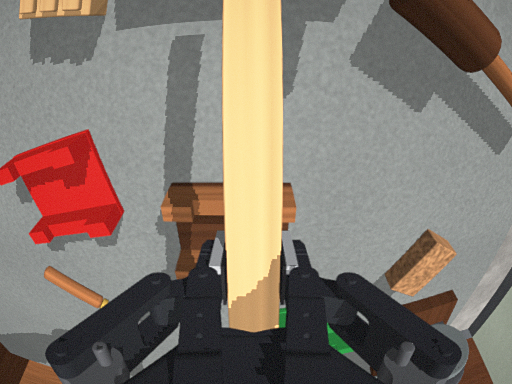

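View pics/s4.png

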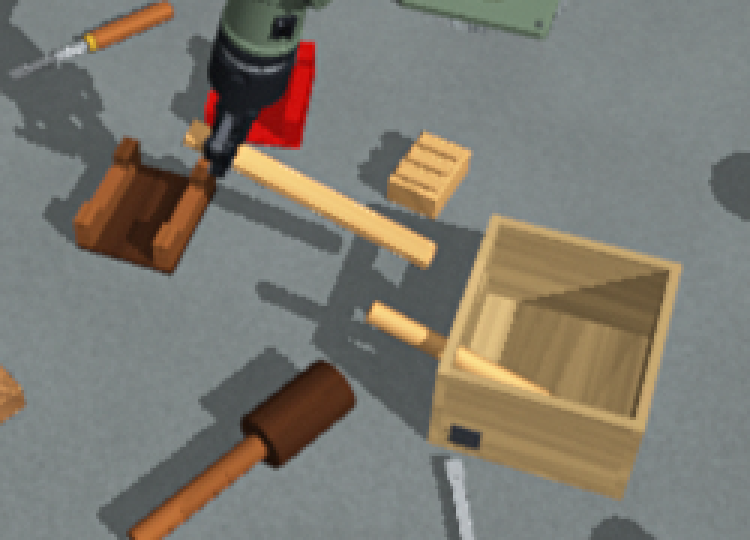

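The bar is fully out, with its tail at zoom (425,255), clear of the bin wall, and the rod is still in place. I'll measure the bar relative to the tool.

Run:
```python
from h import *
p,d,X=pts('scene','scene4.npz')
S=X[175:225,225:300].reshape(-1,3)
m=(S[:,2]>.06)&(S[:,2]<.2)&(S[:,1]>-.11)&(S[:,0]>.5)&(S[:,0]<.6);S=S[m]
k=np.polyfit(S[:,1],S[:,2],1);r=S[:,2]-np.polyval(k,S[:,1]);S=S[abs(r)<.008];k=np.polyfit(S[:,1],S[:,2],1)
print(len(S),k,np.degrees(np.arctan(k[0])),np.sort(S[:,1])[-8:],np.polyval(k,-.1448))
for y in(-.1,-.06,-.02,.02,.05,.07):
    g=S[abs(S[:,1]-y)<.008]; print(y,len(g),g[:,0].min(),g[:,0].max(),g[:,2].mean()) if len(g) else 0
s=state();print(s['moment'],s['ft_force'])
# cradle target: level => tool tilt 12-slope
```

```text
561 [-0.36198645  0.12543023] -19.899569428239353 [0.06877679 0.06894632 0.06921564 0.06966521 0.06971407 0.07025078
 0.07081718 0.07109185] 0.1778458651911916
-0.1 52 0.5299060070352433 0.5604356033906042 0.1612372426091788
-0.06 49 0.5287192344693449 0.5605604968758197 0.14656087378944727
-0.02 54 0.5314235261066146 0.5614298173122498 0.13242266613190345
0.02 50 0.5312646826287426 0.5614436826741933 0.11815522278071057
0.05 49 0.531560783164816 0.5595151715259481 0.10650484963400081
0.07 27 0.5303567819632226 0.5594656319055018 0.10160874372543419
[ 0.03541175 -0.01321533  0.01336333] [-0.08191713  0.45196073 -0.49527877]
```

Run:
```python
from h import *
goto(np.array([.519,-.3425,.110]),tool(-7.9))
```

```text
t 6.4 at [ 0.5443 -0.1433  0.1686] turn [ 0.001  0.347 -0.003] shift cm [-18.28  -2.48   9.86] F [-0.1  0.5 -0.5] gap 0.0253
```

```bash
python3 -m pendant '[[0,0.06,0,0,0,0,1],[0,0.13,0,-0.5,0,0.2,1],[0,0.2,0,-1.8,-0.2,0.8,1],[0,0.27,0,-4,-0.5,1.8,1],[0,0.32,0,-6.5,-0.8,3,1],[0,0.347,0,-9,-1.2,4.5,1],[0,0.347,0,-11.5,-1.6,6,1],[0,0.347,0,-13.5,-1.9,7.1,1]]'
python3 - <<'E'
from h import *
goto(np.array([.519,-.3425,.110]),tool(-7.9))
E
```

```text
time_s: 7.07
ee_pos: [0.5242, -0.2917, 0.1258]
ee_rot: [[0.003, 1.0, -0.0], [0.991, -0.003, 0.137], [0.137, -0.001, -0.991]]
ft_force: [0.2, -0.1, -1.5]
finger_gap: 0.0249
t 7.07 at [ 0.5242 -0.2917  0.1258] turn [-0.     0.    -0.003] shift cm [-5.25 -0.5   0.86] F [ 0.2 -0.1 -1.5] gap 0.0249
```

```bash
python3 -m pendant '[[0,0,0,-1.4,-0.1,0.2,1],[0,0,0,-2.8,-0.3,0.4,1],[0,0,0,-4,-0.4,0.6,1],[0,0,0,-5,-0.5,0.8,1],[0,0,0,-5.2,-0.5,0.9,1],[0,0,0,-5.2,-0.5,0.9,1],[0,0,0,-5.2,-0.5,0.9,1],[0,0,0,-5.2,-0.5,0.9,1]]'
python3 - <<'E'
from h import *
goto(np.array([.519,-.3425,.110]),tool(-7.9))
for n in('scene','top','wrist'):
    p,d=get_image(n);np.savez(n+'5.npz',p=p,d=d);cv2.imwrite(f'pics/{n}5.png',p)
p=np.load('scene5.npz')['p'][130:260,150:330];cv2.imwrite('pics/s5z.png',p.repeat(4,0).repeat(4,1))
p,d,X=pts('scene','scene5.npz')
S=X[150:220,190:290].reshape(-1,3)
m=(S[:,2]>.09)&(S[:,2]<.145)&(S[:,1]>-.31)&(S[:,0]>.48)&(S[:,0]<.55);S=S[m]
S=S[S[:,1]<-.1]
k=np.polyfit(S[:,1],S[:,2],1);r=S[:,2]-np.polyval(k,S[:,1]);S=S[abs(r)<.006];k=np.polyfit(S[:,1],S[:,2],1)
print(len(S),k,np.degrees(np.arctan(k[0])),np.sort(S[:,1])[-6:])
for y in np.arange(-.3,-.1,.03):
    g=S[abs(S[:,1]-y)<.01]
    if len(g):print(round(y,2),len(g),g[:,0].min(),g[:,0].max(),g[:,2].mean())
E
```

```text
time_s: 7.73
ee_pos: [0.5203, -0.3392, 0.1114]
ee_rot: [[0.001, 1.0, 0.001], [0.991, -0.001, 0.137], [0.137, 0.001, -0.991]]
ft_force: [0.6, -0.6, -0.3]
finger_gap: 0.0248
t 7.73 at [ 0.5203 -0.3392  0.1114] turn [ 0.001  0.    -0.001] shift cm [-0.34 -0.13  0.09] F [ 0.6 -0.6 -0.3] gap 0.0248
393 [-0.00474837  0.11882876] -0.27205947345583165 [-0.11365786 -0.11345326 -0.11299356 -0.11289311 -0.11162019 -0.11137588]
-0.27 30 0.5041768802417642 0.5345727208790385 0.12006610903615782
-0.24 46 0.5080840980486941 0.5358188219476419 0.12023253289461842
-0.21 51 0.5070516861394585 0.5357906525919518 0.12023905113505266
-0.18 51 0.5038409215055067 0.5359697177073648 0.11895970232672934
-0.15 44 0.5046229278610245 0.5362146528088587 0.11977011554871156
-0.12 47 0.5054916878357767 0.5343952877293614 0.11930103108155365
```

View pics/wrist5.png

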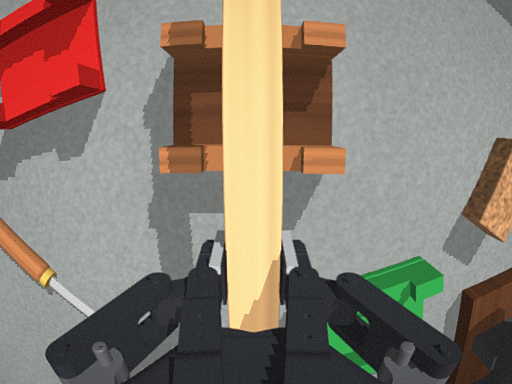

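View pics/s5z.png

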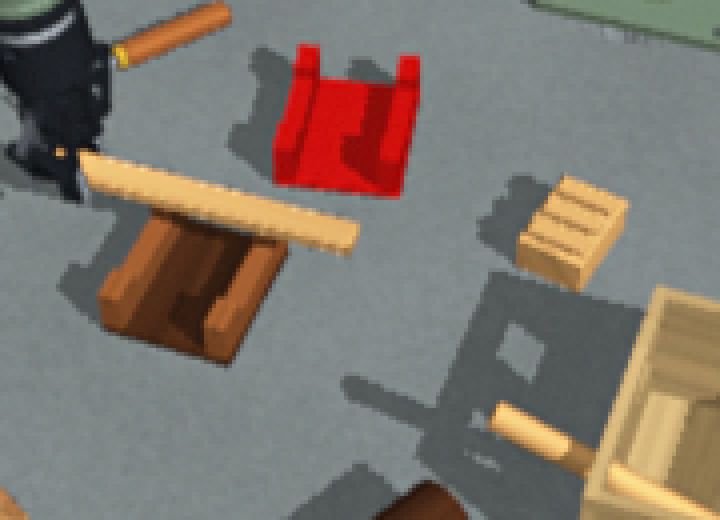

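The bar is level (0.3°) and over the brown cradle (wrist: bearers at rows ~37 and ~158, bar mid-gap at cols 222–283). I'll descend to about 1 cm above.

```bash
python3 -m pendant '[[0,0,0,-0.4,-0.1,0.5,1],[0,0,0,-0.55,-0.1,1.5,1],[0,0,0,-0.7,-0.1,2.6,1],[0,0,0,-0.85,-0.1,3.7,1],[0,0,0,-1,-0.1,4.7,1],[0,0,0,-1.1,-0.1,5.5,1],[0,0,0,-1.18,-0.1,6.1,1],[0,0,0,-1.18,-0.1,6.1,1]]'
python3 - <<'E'
from h import *
goto(np.array([.519,-.3425,.039]),tool(-7.9))
E
```

```text
time_s: 8.55
ee_pos: [0.5179, -0.3424, 0.0467]
ee_rot: [[0.002, 1.0, -0.002], [0.99, -0.002, 0.14], [0.14, -0.002, -0.99]]
ft_force: [-0.2, 0.7, -1.2]
finger_gap: 0.0246
t 8.55 at [ 0.5179 -0.3424  0.0467] turn [-0.002 -0.002 -0.002] shift cm [-0.11  0.11  0.76] F [-0.2  0.7 -1.2] gap 0.0246
```

```bash
python3 -m pendant '[[0,0,0,-0.01,0,0.08,1],[0,0,0,-0.02,0,0.16,1],[0,0,0,-0.03,0,0.24,1],[0,0,0,-0.04,0,0.32,1],[0,0,0,-0.05,0,0.4,1],[0,0,0,-0.07,0,0.48,1],[0,0,0,-0.08,0,0.55,1],[0,0,0,-0.08,0,0.55,1]]'
python3 - <<'E'
from h import *
goto(np.array([.519,-.3425,.039]),tool(-7.9))
E
```

```text
time_s: 9.22
ee_pos: [0.5189, -0.3434, 0.0434]
ee_rot: [[0.002, 1.0, 0.001], [0.991, -0.002, 0.137], [0.137, 0.0, -0.991]]
ft_force: [-0.1, 0.2, -1.5]
finger_gap: 0.0251
t 9.22 at [ 0.5189 -0.3434  0.0434] turn [ 0.001  0.    -0.002] shift cm [0.03 0.01 0.45] F [-0.1  0.2 -1.5] gap 0.0251
```

```bash
python3 -m pendant '[[0,0,0,0,0,0.04,1],[0,0,0,0,0,0.08,1],[0,0,0,-0.01,0,0.12,1],[0,0,0,-0.02,0,0.16,1],[0,0,0,-0.03,0,0.2,1],[0,0,0,-0.04,0,0.24,1],[0,0,0,-0.04,0,0.28,1],[0,0,0,-0.04,0,0.3,1]]'
python3 - <<'E'
from h import *
goto(np.array([.519,-.3425,.039]),tool(-7.9))
E
```

```text
time_s: 9.88
ee_pos: [0.519, -0.3435, 0.0404]
ee_rot: [[0.002, 1.0, 0.001], [0.991, -0.002, 0.137], [0.137, 0.0, -0.991]]
ft_force: [0.5, -0.5, -1.4]
finger_gap: 0.0251
t 9.88 at [ 0.519  -0.3435  0.0404] turn [ 0.001  0.    -0.002] shift cm [0.08 0.   0.15] F [ 0.5 -0.5 -1.4] gap 0.0251
```

```bash
python3 -m pendant '[[0,0,0,0,0,0.02,1],[0,0,0,0,0,0.04,1],[0,0,0,0,0,0.06,1],[0,0,0,-0.01,0,0.08,1],[0,0,0,-0.01,0,0.1,1],[0,0,0,-0.01,0,0.12,1],[0,0,0,-0.02,0,0.13,1],[0,0,0,-0.02,0,0.13,1]]'
python3 - <<'E'
from h import *
goto(np.array([.519,-.3425,.039]),tool(-7.9))
p,d=get_image('wrist');cv2.imwrite('pics/w6.png',p)
p,d=get_image('scene');cv2.imwrite('pics/s6z.png',p[130:260,150:330].repeat(4,0).repeat(4,1));np.savez('scene6.npz',p=p,d=d)
p,d,X=pts('scene','scene6.npz');S=X[150:230,185:290].reshape(-1,3)
m=(S[:,2]>.035)&(S[:,2]<.06)&(S[:,1]>-.31)&(S[:,1]<-.1)&(S[:,0]>.508)&(S[:,0]<.53);S=S[m]
k=np.polyfit(S[:,1],S[:,2],1);print(k,S[:,2].mean(),S[:,1].max(),len(S))
E
```

```text
time_s: 10.55
ee_pos: [0.519, -0.3435, 0.0391]
ee_rot: [[0.002, 1.0, 0.001], [0.991, -0.002, 0.137], [0.137, 0.001, -0.991]]
ft_force: [-0.1, -0.6, -0.8]
finger_gap: 0.0251
t 10.55 at [ 0.519  -0.3435  0.0391] turn [ 0.001  0.    -0.002] shift cm [0.1  0.   0.03] F [-0.1 -0.6 -0.8] gap 0.0251
[-0.00410142  0.04692667] 0.047768355568383124 -0.1170555906280503 320
```

View pics/s6z.png

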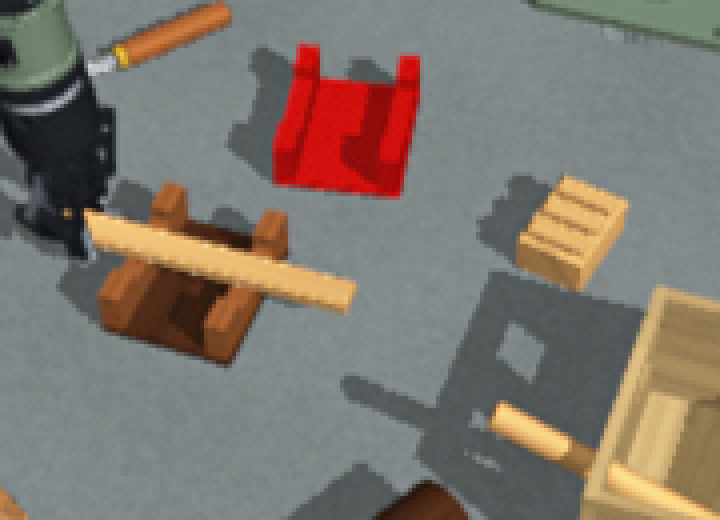

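The bar sits across both bearers between the cheeks, about 0.7 mm above contact. I'll ease it down further.

```bash
python3 -m pendant '[[0,0,0,0,0,0.01,1],[0,0,0,0,0,0.02,1],[0,0,0,0,0,0.03,1],[0,0,0,0,0,0.04,1],[0,0,0,0,0,0.05,1],[0,0,0,-0.01,0,0.06,1],[0,0,0,-0.01,0,0.07,1],[0,0,0,-0.01,0,0.07,1]]'
```

```text
time_s: 11.32
ee_pos: [0.519, -0.3435, 0.0384]
ee_rot: [[0.002, 1.0, 0.001], [0.991, -0.002, 0.137], [0.137, 0.001, -0.991]]
ft_force: [-1.5, 0.3, -0.6]
finger_gap: 0.0248
```

```bash
python3 -m pendant '[[0,0,0,0,0,0.01,1],[0,0,0,0,0,0.02,1],[0,0,0,0,0,0.03,1],[0,0,0,0,0,0.04,1],[0,0,0,0,0,0.05,1],[0,0,0,-0.01,0,0.06,1],[0,0,0,-0.01,0,0.07,1],[0,0,0,-0.01,0,0.07,1]]'
```

```text
time_s: 11.98
ee_pos: [0.519, -0.3435, 0.038]
ee_rot: [[0.002, 1.0, 0.001], [0.991, -0.002, 0.137], [0.137, 0.001, -0.991]]
ft_force: [0.1, 0.7, 1.0]
finger_gap: 0.0251
```

Contact: the vertical force rose from -1 to +1 N. Releasing now.

```bash
python3 -m pendant '[[0,0,0,0,0,0,0.6],[0,0,0,0,0,0,0.5],[0,0,0,0,0,0,0.4],[0,0,0,0,0,0,0.3],[0,0,0,0,0,0,0.2],[0,0,0,0,0,0,0.1],[0,0,0,0,0,0,0],[0,0,0,0,0,0,0]]'
python3 - <<'E'
from h import *
goto(np.array([.519,-.3425,.14]),tool(-7.9))
p,d=get_image('wrist');cv2.imwrite('pics/w7.png',p)
E
```

```text
time_s: 12.65
ee_pos: [0.519, -0.3435, 0.0377]
ee_rot: [[0.002, 1.0, 0.001], [0.991, -0.002, 0.137], [0.137, 0.001, -0.991]]
ft_force: [-0.4, 0.5, 0.8]
finger_gap: 0.0852
t 12.65 at [ 0.519  -0.3435  0.0377] turn [ 0.001  0.    -0.002] shift cm [  1.5    0.   -10.12] F [-0.4  0.5  0.8] gap 0.0852
```

View pics/w7.png

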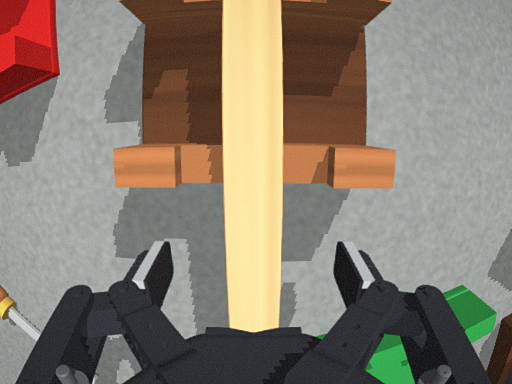

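The jaws are open (cols ~160 and ~350) and clear of the bar (cols 222–283). Retreating along the tool axis.

```bash
python3 -m pendant '[[0,0,0,0,0,-0.6,0],[0,0,0,0,0,-1.8,0],[0,0,0,0,0,-3.5,0],[0,0,0,0,0,-5.5,0],[0,0,0,0,0,-8,0],[0,0,0,0,0,-10.5,0],[0,0,0,0,0,-13,0],[0,0,0,0,0,-15,0]]'; python3 -m pendant '[[0,0,0,-1,-2,-2,0],[0,0,0,-3,-4,-3,0],[0,0,0,-6,-8,-4,0],[0,0,0,-9,-11,-4,0],[0,0,0,-11,-14,-4,0],[0,0,0,-12,-15,-4,0],[0,0,0,-12,-15,-4,0],[0,0,0,-12,-15,-4,0]]'
python3 - <<'E'
from h import *
for n in('scene','top'):
    p,d=get_image(n);np.savez(n+'8.npz',p=p,d=d)
    q=p[130:260,150:330] if n=='scene' else p[115:215,150:360];cv2.imwrite(f'pics/{n}8.png',cv2.resize(q,None,fx=3.8,fy=3.8,interpolation=cv2.INTER_CUBIC))
for n,(a,b,c,e) in(('scene',(150,230,165,290)),('top',(150,215,270,370))):
    p,d,X=pts(n,n+'8.npz');S=X[a:b,c:e].reshape(-1,3);h=cv2.cvtColor(p,cv2.COLOR_BGR2HSV)[a:b,c:e].reshape(-1,3)
    m=(S[:,2]>.036)&(S[:,2]<.058)&(abs(S[:,0]-.518)<.03)&(h[:,0]>10)&(h[:,2]>140);S=S[m]
    k=np.polyfit(S[:,1],S[:,2],1)
    print(n,len(S),k,S[:,2].mean(),cv2.minAreaRect((S[:,:2]*1000).astype(np.float32)),S.min(0),S.max(0))
E
```

```text
time_s: 13.37
ee_pos: [0.5196, -0.3651, 0.1902]
ee_rot: [[0.002, 1.0, 0.004], [0.991, -0.002, 0.134], [0.134, 0.003, -0.991]]
ft_force: [0.3, 0.5, -0.2]
finger_gap: 0.0856
time_s: 14.03
ee_pos: [0.3678, -0.4891, 0.2105]
ee_rot: [[0.005, 1.0, 0.002], [0.991, -0.005, 0.136], [0.136, 0.002, -0.991]]
ft_force: [0.1, -0.3, -0.0]
finger_gap: 0.0855
scene 623 [-0.00130009  0.04620135] 0.04651249458535976 ((518.1231689453125, -243.473876953125), (57.72089767456055, 254.89920043945312), 1.1721493005752563) [ 0.48853016 -0.37114009  0.03613362] [ 0.54748508 -0.1158956   0.05549748]
top 558 [0.00066871 0.04712412] 0.04695247711914567 ((518.1193237304688, -254.08181762695312), (27.173757553100586, 268.84088134765625), 0.18519604206085205) [ 0.50446557 -0.3885118   0.03625041] [ 0.5318636  -0.11968341  0.05779331]
```

View pics/scene8.png

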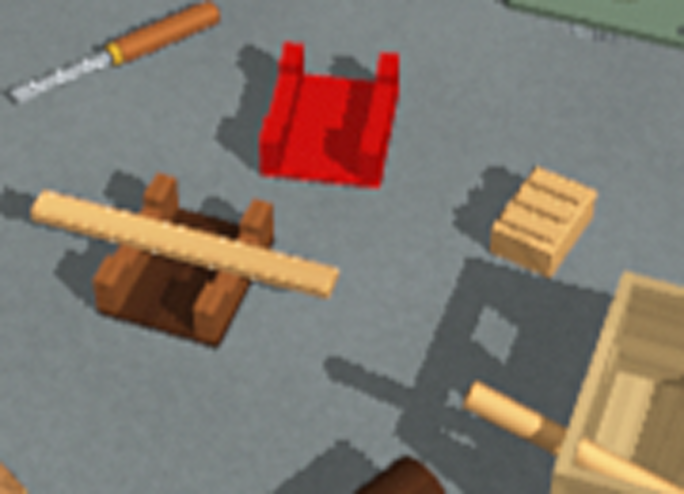

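View pics/top8.png

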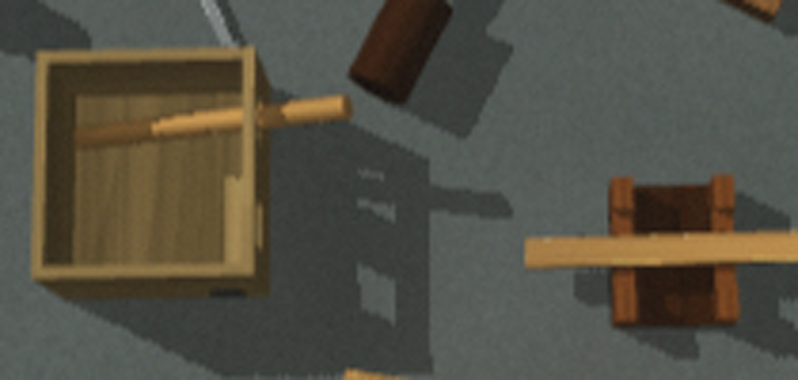

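Both views agree: the bar is level, its top is at about 47 mm, it is centred within about 3 mm, and the rod hasn't moved. Handing in.

Run:
```python
from workcell import *
s=state();print(s['time_s'],s['qd'].round(3) if hasattr(s['qd'],'round') else s['qd']);print(finish_job())
```

```text
14.1333 [ 0.02   0.003  0.002 -0.003 -0.004 -0.002]
the job is handed in; nothing more can be done
None
```

I drew the bar about 23 cm out along its slope until it was clear of the bin. I then levelled it over the brown cradle, lowered it to light contact (about 2 N change) and let go. I moved the arm away and handed the job in at 14.1 s.

**Last checks:**
- **Height and level:** The bar's top is at 47 mm, as expected on the bearers, and it is level to about 0.1°.
- **Position:** The top camera puts its centre at (0.518, -0.254), against the cradle's measured centre of (0.518, -0.252). It lies between the cheeks.
- **Rod:** It looked unmoved in the bin.
- **Robot:** The gripper was open and touching nothing.

**Disagreement:** In the final scene-camera check, the bar's outline came out 58 mm wide, so I disregarded that camera's bar-centre estimate of y = -0.243. Its mask had probably picked up parts of the cradle. Its height and level readings still matched the top view. Earlier, the two cameras also differed by about 5 mm on the bar's sideways position in the bin, and I settled that with the wrist camera.

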